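Put the bench things back in their fitted trays

ROBOT

A 7-joint arm with a two-finger parallel gripper is mounted at the origin on the work surface; the furniture and walls round the work are solid. World frame = base frame: x ahead of the robot, y to its left, z up, the work surface at z = 0. Lengths are in m, angles in rad, forces in N, time in s.
With the tool pointing down it reaches from about 0.4 to 0.85 m from the base axis. Payload 10.4 kg.
Tool frame: the origin (TCP) lies midway between the tips of the shut fingers; the grasp point (between the pads) lies 19 mm behind it; z points along the fingers, y is the line along which they close (so a half turn about z gives the same grasp; the last joint's range is limited). The gripper opens to 87 mm and grips with 3 to 60 N. Pads are 19 mm wide; open, the fingers measure 117 mm over their backs; the gripper's body (75 mm by 190 mm) begins 51 mm behind the grasp point.
Start: joints at [-0.023, 0.332, -0.065, 1.46, 0.022, 1.35, -0.088], TCP at [0.625, 0, 0.223] pointing down, gripper open.
Joint ranges: [-2.6, 2.6], [-0.5, 2.12], [-1.47, 1.34], [0.16, 2.42], [-1.27, 4.41], [0.06, 2.06], [-2.6, 2.6]. Speed limits (rad/s): [2.22, 2.22, 2.79, 2.79, 3.14, 3.14, 3.14].

INTERFACE

Orientations are given as a unit quaternion [x, y, z, w].
In Python, from bench import r gives the robot as it stands.
- The arm moves only by the tool apply_moves, never from a script. Its argument "steps" is a list of rows, each a list of 7 numbers: the turn, a rotation vector about the tool's x, y, z in rad, then the shift along the tool's x, y, z in mm, then the opening, from -1 (shut) to 1 (fully open). In form: [[ax, ay, az, x, y, z, claw], ...]. A call has 1 to 20 rows; each row is the pose to reach, as a shift and turn from the pose commanded when the call began, along the tool's axes at that moment; what a row does not reach only later rows make up. A row lasts 1/12 s, in which the tool goes at most 41.7 mm and 7.16 degrees, less where a joint would pass 70% of its speed; a pose out of reach is approached as far as the arm can. A call with a gripper value outside its range is refused whole. The fingers move at their own pace and stop on an object; "force" is the grip in N (left out, the last holds). Time passes only in rows, so rows that repeat a pose let the fingers close. It gives the time, the measured TCP pose, the force, the opening and the grip force at its end, in the units of the state.
- r.read_state(): the state, without advancing time (a new reading comes with each control period).
- r.camera(name): name is "scene" or "side" or "wrist"; returns a dict with "pixels" (384x512x3 uint8, red, green, blue), "z_map" (384x512 float32, m along the optical axis (not along the pixel's ray), 0 where there is no reading), "fovy" (degrees; the focal length in pixels is half the picture's height over the tangent of half this angle, whatever the lens; pixels are square), "cx", "cy" (the principal point, pixels), "position" and "orientation" of the camera in the world. Camera axes: x right, y down, z forward; pixel columns grow to the right and rows downward; lengths in m; the calibration is good to about 2 mm. A picture is of the moment at which its call begins.
- r.close_job(): hands the job in; it is judged then, once.
The state is a dict: "time": time; "joint_positions": joint angles; "joint_vel": joint speeds; "joint_torque": joint torques, N m; "ee_pos": TCP position; "eef_rot": TCP orientation; "ft_force": force on the tool from outside, world axes, zero at the start; "torque": the same for the moment, N m; "width": finger opening in m; "grip_force": force on a finger pad.
Only numpy, scipy, OpenCV 4.12 (cv2) and the standard library are available. Lean on these libraries where they do the work, as an engineer would, in place of code of your own. Each camera call takes 0.05 s, during which the arm holds its last target. There are 200 camera calls.

TASK

Four trays stand among the things on the bench, each made to the size of one of them: put the block plane, the sanding block, the tape measure and the small clamping block each into the tray that fits it, lying flat on the tray's floor inside its walls, the right side up as they stand now (either end may lead; the tape's stub lies inside the tray too). Set them down gently and let go of them, and leave the flat pale offcut where it is.

Things in the scene. Friction and masses are not known exactly. Their poses are not given: they have to be found in the camera images.
- block_plane: Small grey metal block plane with a dark lever cap and a brass knob at one end, 50 wide (x) x 158 long (y) x 49 high, about 0.7 kg, standing on its sole; straight upright side cheeks, 50 over them and up to 36 high at mid length. Origin: centre of the sole; z up, y along its length, the knob end towards -y. (mm)
- sanding_block: Cork-brown and orange-brown sanding block (cork wrapped with abrasive paper), 63 wide (x; 60 where gripped) x 119 long (y) x 36 high, 0.09 kg. Origin: centre of the underside; z up, y along its length. (mm)
- tape_measure: Yellow pocket tape measure standing on edge: 36 thick (x; 34 where gripped) x 99 long (y) x 66 high, 0.21 kg. It is curved below and may rock a few hundredths of a radian. The upright case fills y = -22 to +49 (grip it about y = +13); a low stub of steel tape with its hook sticks out to y = -50. Origin: under the middle of the whole length, case and stub together; z up. (mm)
- clamp_block: Small plain brown wooden clamping block, 48 wide (x) x 75 long (y) x 30 high, 0.07 kg. The shortest of the wooden pieces; not tapered (a longer brown wedge lying about is no part of the job). Origin: centre of the underside; z up, y along its length. (mm)
- plane_tray: Fixed low tray of pale plywood with a grey felt floor. Recess 66 wide (x) by 172 long (y), floor 4 above the worktop, walls 4 thick whose tops are 12 above the worktop, so the outside is 74 x 180 x 12; a 30 gap in the middle of each long wall. Origin: centre of the tray at worktop level, z up, y along its length. The longest tray; fits the block plane. (mm)
- sanding_tray: Fixed low tray of pale plywood with a grey felt floor. Recess 79 wide (x) by 133 long (y), floor 4 above the worktop, walls 4 thick whose tops are 12 above the worktop, so the outside is 87 x 141 x 12; a 30 gap in the middle of each long wall. Origin: centre of the tray at worktop level, z up, y along its length. The second longest and the widest tray; fits the sanding block. (mm)
- tape_tray: Fixed low tray of pale plywood with a grey felt floor. Recess 52 wide (x) by 113 long (y), floor 4 above the worktop, walls 4 thick whose tops are 12 above the worktop, so the outside is 60 x 121 x 12; a 30 gap in the middle of each long wall. Origin: centre of the tray at worktop level, z up, y along its length. The narrowest tray; fits the tape measure with its stub. (mm)
- block_tray: Fixed low tray of pale plywood with a grey felt floor. Recess 64 wide (x) by 89 long (y), floor 4 above the worktop, walls 4 thick whose tops are 12 above the worktop, so the outside is 72 x 97 x 12; a 30 gap in the middle of each long wall. Origin: centre of the tray at worktop level, z up, y along its length. The shortest tray; fits the clamping block. (mm)
- pale_offcut: Bystander to leave alone: flat piece of pale wood, 62 x 95 x 20, lying nearer the robot than the trays. Origin: centre of the underside. (mm)

How it is judged:
By the outcome, as a careful person would: the job done as asked, in the order asked, and still so for the second after the job is handed in, with the robot touching nothing.
It also fails if it takes over 93 s, if anything falls off the work surface, if the arm or the gripper's body presses on something with over 40 N, if the wrist force passes 120 N, or if a joint passes its speed limit or range.

## Working session

There is one attempt and no reset: what is moved stays moved. The work goes in short steps, Python scripts to look and compute and a tool call to move; the robot and the scene stay as the last step left them, time stands still between calls to the robot, and variables do not carry over. Pictures are saved under pics/ and viewed, at most 14 in all, crops included, and the job is handed in when it is done.

Besides the shell and the picture viewer there is one more tool, called after "Request:" as name(argument=value, ...), one argument or row to a line, values as JSON. apply_moves: Moves the arm, as the interface text tells. Its arguments: {"type":"object","properties":{"steps":{"type":"array","items":{"type":"array","items":{"type":"number"}}},"force":{"type":"number"}},"required":["steps"]}

```bash
mkdir -p pics; ls; cat > h.py <<'E'
import numpy as np, cv2
from scipy.spatial.transform import Rotation as R
from bench import r
def cloud(c):
    h,w=c['z_map'].shape; f=h/2/np.tan(np.radians(c['fovy'])/2)
    u,v=np.meshgrid(np.arange(w),np.arange(h)); z=c['z_map']
    P=np.stack([(u-c['cx'])/f*z,(v-c['cy'])/f*z,z],-1)
    return P@R.from_quat(c['orientation']).as_matrix().T+np.array(c['position'])
E
python3 - <<'E'
from h import *
ims=[]
for n in ['scene','side','wrist']:
    c=r.camera(n); np.savez(n+'.npz',P=cloud(c),**{k:c[k] for k in c})
    print(n,c['fovy'],c['cx'],c['cy'],np.round(c['position'],3),np.round(c['orientation'],3),(c['z_map']>0).mean())
    if n!='wrist': cv2.imwrite(f'pics/{n}0.png',c['pixels'][...,::-1])
print(r.read_state())
E
```

```text
pics
scene 57.29123057798449 251.7685988216427 191.23938595209844 [ 0.105 -0.791  0.615] [ 0.868 -0.219  0.108 -0.433] 0.9959360758463541
side 48.18322984706079 254.39776527963676 191.91187841251056 [0.302 0.796 0.579] [-0.085  0.861 -0.5    0.035] 0.9863179524739584
wrist 67.93705204415045 257.92169660117906 194.1526361205695 [0.624 0.072 0.385] [ 0.991  0.    -0.001  0.133] 0.995941162109375
{'time': 0.15, 'joint_positions': array([-0.0225626 ,  0.3327154 , -0.0647168 ,  1.46071293,  0.02161443,
        1.34990438, -0.08850249]), 'joint_vel': array([ 8.72177814e-04, -8.41780660e-04, -3.39514261e-04, -3.79481153e-03,
        5.61158554e-04,  6.87621726e-05, -5.33285925e-04]), 'joint_torque': array([ 1.82067095e-03, -6.23630190e+01,  2.54254905e-02, -3.90143681e+01,
       -6.11935230e-02,  3.71907104e-02, -1.53469024e-06]), 'ee_pos': array([ 6.24720606e-01, -1.77771958e-05,  2.21960748e-01]), 'eef_rot': array([ 7.07108335e-01,  7.07105035e-01, -3.87257365e-04, -3.50086544e-04]), 'ft_force': array([-0.58256987, -1.08495196,  0.04248801]), 'torque': array([-0.03054318,  0.04608242,  0.00947039]), 'grip_force': 0.0, 'width': 0.08684521928201266}
```

View pics/scene0.png

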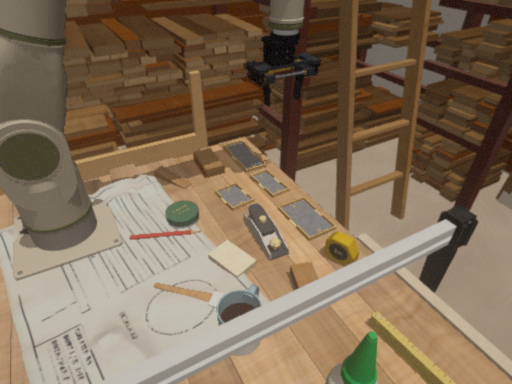

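View pics/side0.png

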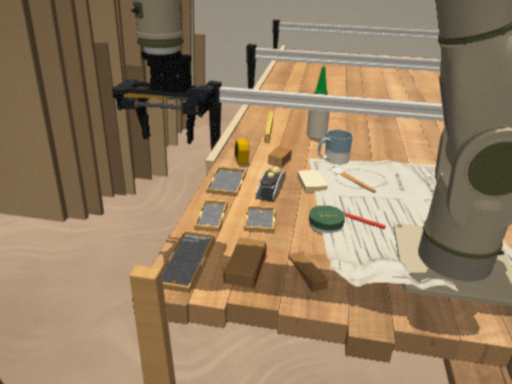

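```bash
cat > topmap.py <<'E'
from h import *
# merged top-down map, 1 mm per pixel: x 0.25..0.95 up, y +0.5..-0.5 to right
def topmap(names):
    H=np.full((700,1000),-1.); C=np.zeros((700,1000,3),np.uint8)
    for n in names:
        d=np.load(n+'.npz'); P=d['P'].reshape(-1,3); c=d['pixels'].reshape(-1,3); z=d['z_map'].ravel()
        i=np.round((0.95-P[:,0])*1000).astype(int); j=np.round((0.5-P[:,1])*1000).astype(int)
        ok=(z>0)&(i>=0)&(i<700)&(j>=0)&(j<1000)&(P[:,2]<0.15)
        o=np.argsort(P[:,2]); o=o[ok[o]]
        for k in o:
            a=slice(max(i[k]-1,0),i[k]+2);b=slice(max(j[k]-1,0),j[k]+2)
            m=H[a,b]<P[k,2]; H[a,b][m]=P[k,2]; C[a,b][m]=c[k]
    return H,C
if __name__=='__main__':
    H,C=topmap(['scene','side','wrist']); np.savez('top.npz',H=H,C=C)
    V=C[...,::-1].copy()
    for t in range(0,700,50): cv2.putText(V,'%.2f'%(.95-t/1000),(0,t+4),0,.4,(0,0,255),1); 
    for t in range(0,1000,100): cv2.putText(V,'%.1f'%(.5-t/1000),(t-10,695),0,.4,(0,0,255),1)
    cv2.imwrite('pics/top0.png',cv2.resize(V,(800,560),interpolation=cv2.INTER_AREA))
E
python3 topmap.py
```

```text
(no output)
```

View pics/top0.png

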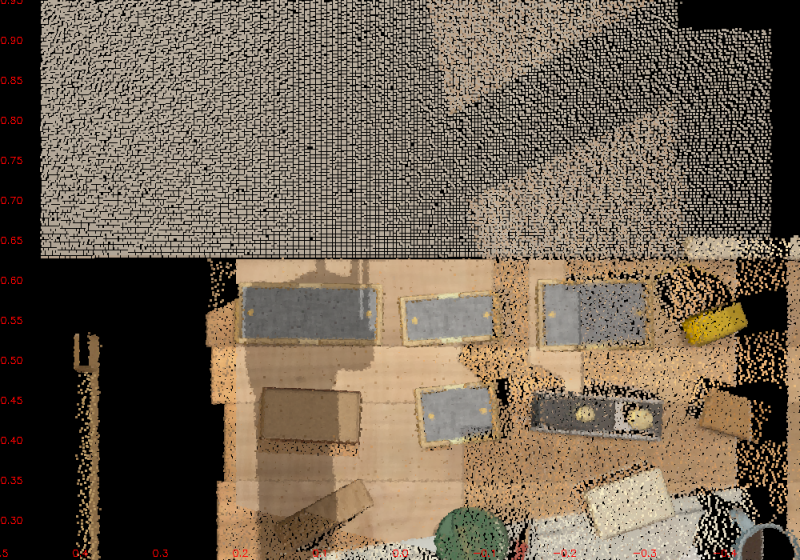

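The top map at 0.8 px/mm shows everything. The trays are the plane tray (310,313), tape tray (447,318), sanding tray (593,313) and block tray (455,413). The sanding block is at (310,415), the plane at (597,415), the clamp block at (725,412), the tape at (715,325), the offcut at (628,502) and the wedge at (320,515). Next I'll get poses and locate the rails.

```bash
python3 - <<'E'
from h import *
for n in ['scene','side']:
    d=np.load(n+'.npz');P=d['P'].reshape(-1,3)
    m=(P[:,2]>0.1)&(P[:,0]>0.2)&(P[:,0]<0.9)&(abs(P[:,1])<.75)&~((abs(P[:,0]-.62)<.16)&(abs(P[:,1])<.16))
    for y0 in np.arange(-.75,.75,.1):
        q=P[m&(P[:,1]>=y0)&(P[:,1]<y0+.1)]
        if len(q)>20: print(n,'y%.2f'%y0,len(q),'x',np.round(np.percentile(q[:,0],[1,99]),2),'z',np.round(np.percentile(q[:,2],[1,50,99]),2))
def box(pts,name,f=None):
    (c,s,a)=cv2.minAreaRect((pts[:,:2]*1000).astype(np.float32))
    if s[0]<s[1]: s=s[::-1]; a+=90
    print(name,np.round(c,1),'size',np.round(s,1),'long axis deg from x',round((a+90)%180-90,1),'z98',np.round(np.percentile(pts[:,2],98)*1000,1),len(pts))
reg={'sanding':(.36,.5,.03,.2,.025),'plane':(.37,.5,-.335,-.14,.02),'clamp':(.37,.5,-.46,-.36,.018),'tape':(.5,.6,-.46,-.34,.006),'tapetop':(.5,.6,-.46,-.34,.04),'offcut':(.25,.37,-.35,-.22,.012)}
tr={'plane_t':(.5,.62,.02,.22),'tape_t':(.5,.62,-.14,.01),'sand_t':(.5,.62,-.32,-.16),'block_t':(.38,.49,-.13,-.01)}
for n in ['scene','side','wrist']:
    d=np.load(n+'.npz');P=d['P'];c=d['pixels'].astype(int)
    sp=c.max(-1)-c.min(-1)
    print('--',n, 'table z',np.round(np.median(P[(P[...,2]<.02)&(abs(P[...,2])<.02)&(abs(P[...,0]-.48)<.05)&(abs(P[...,1])<.3)][:,2])*1000,1))
    for k,(a,b,e,g,z) in reg.items():
        m=(P[...,0]>a)&(P[...,0]<b)&(P[...,1]>e)&(P[...,1]<g)&(P[...,2]>z)&(P[...,2]<.08)
        m=cv2.morphologyEx(m.astype(np.uint8),cv2.MORPH_OPEN,np.ones((2,2)))>0
        if m.sum()>30: box(P[m],k)
    for k,(a,b,e,g) in tr.items():
        m=(P[...,0]>a)&(P[...,0]<b)&(P[...,1]>e)&(P[...,1]<g)&(sp<28)&(P[...,2]<.02)
        m=cv2.morphologyEx(m.astype(np.uint8),cv2.MORPH_OPEN,np.ones((3,3)))>0
        if m.sum()>30: box(P[m],k)
E
```

```text
scene y-0.75 1312 x [0.31 0.35] z [0.13 0.19 0.24]
scene y-0.65 3670 x [0.2  0.69] z [0.11 0.16 0.2 ]
scene y-0.55 4613 x [0.2  0.68] z [0.13 0.18 0.2 ]
scene y0.35 371 x [0.49 0.53] z [0.1  0.16 0.21]
scene y0.65 1108 x [0.21 0.87] z [0.1  0.18 0.23]
side y-0.75 108 x [0.31 0.35] z [0.15 0.2  0.24]
side y-0.65 165 x [0.31 0.68] z [0.1  0.18 0.22]
side y-0.55 2535 x [0.2  0.68] z [0.11 0.16 0.19]
side y0.35 2230 x [0.49 0.53] z [0.1  0.17 0.21]
-- scene table z 0.3
sanding [ 304.1 -302.8] size [1050.5   88.5] long axis deg from x 72.6 z98 35.7 417
plane [ 311.5 -488.4] size [726.7  91.9] long axis deg from x 62.9 z98 47.9 798
clamp [ 278.3 -571. ] size [557.   60.3] long axis deg from x 45.9 z98 181.4 499
tape [ 342.9 -557.6] size [662.4  74.8] long axis deg from x 38.0 z98 180.7 835
tapetop [ 342.6 -557.5] size [662.5  70.6] long axis deg from x 38.4 z98 67.1 498
offcut [ 247.6 -523.9] size [596.3 105.1] long axis deg from x 71.9 z98 21.8 974
plane_t [561. 121.] size [157.3  61. ] long axis deg from x 89.1 z98 6.5 411
tape_t [554.6 -58.1] size [98.7 48. ] long axis deg from x -88.9 
[... 710 characters left out ...]
  62.5] long axis deg from x 89.2 z98 5.7 1351
tape_t [554.9 -67. ] size [97.  47.9] long axis deg from x -87.1 z98 5.7 380
sand_t [ 559.6 -249.1] size [120.  74.] long axis deg from x -88.3 z98 5.4 471
block_t [434.1 -76.3] size [76.2 59.1] long axis deg from x -84.0 z98 5.7 382
-- wrist table z 1.4
sanding [503.4 108.2] size [242.9 120.4] long axis deg from x -0.8 z98 36.6 6019
plane_t [559.2 113.6] size [169.8  64.4] long axis deg from x 89.2 z98 6.9 7323
tape_t [553.5 -61.8] size [107.5  50.5] long axis deg from x -85.9 z98 7.0 2413
sand_t [ 556.8 -203.6] size [76.5 43. ] long axis deg from x -0.1 z98 7.1 1069
block_t [433.4 -72.3] size [86.8 63.8] long axis deg from x -84.0 z98 7.1 2120
```

```bash
cat >> h.py <<'E'
def seg(P,a,b,e,g,z0,z1=.08,extra=None):
    m=(P[...,0]>a)&(P[...,0]<b)&(P[...,1]>e)&(P[...,1]<g)&(P[...,2]>z0)&(P[...,2]<z1)
    if extra is not None: m&=extra
    m=m.astype(np.uint8)
    n,l,s,_=cv2.connectedComponentsWithStats(m,connectivity=4)
    if n<2: return None
    return l==1+np.argmax(s[1:,4])
def box(pts,name):
    (c,s,a)=cv2.minAreaRect((pts[:,:2]*1000).astype(np.float32))
    if s[0]<s[1]: s=s[::-1]; a+=90
    print(name,'c',np.round(c,1),'size',np.round(s,1),'yaw of long axis vs +y',round((a%180)-90,1),'zmax',np.round(np.percentile(pts[:,2],95)*1000,1),len(pts))
    return c,a%180-90
reg={'sanding':(.36,.5,.03,.2,.03),'plane':(.37,.5,-.35,-.14,.02),'clamp':(.37,.5,-.46,-.36,.024),'tape':(.5,.61,-.46,-.34,.006),'tapetop':(.5,.61,-.46,-.34,.04),'offcut':(.25,.37,-.35,-.22,.015)}
E
python3 - <<'E'
from h import *
for n in ['scene','side','wrist']:
    d=np.load(n+'.npz');P=d['P'];print(n)
    for k,a in reg.items():
        m=seg(P,*a)
        if m is not None and m.sum()>60: box(P[m],k)
d=np.load('scene.npz');P=d['P'].reshape(-1,3)
m=(P[:,2]>0.1)&(P[:,2]<.3)&(P[:,1]<-.42)&(P[:,1]>-.7)
for x in np.arange(.2,.75,.1):
    q=P[m&(abs(P[:,0]-x)<.02)]
    if len(q): print('rail x%.1f'%x,np.round([q[:,1].min(),q[:,1].max(),q[:,2].min(),q[:,2].max()],3))
E
```

```text
scene
sanding c [429.2 110. ] size [118.4  59.8] yaw of long axis vs +y -2.4 zmax 35.3 378
plane c [ 430.9 -246.8] size [143.9  50.9] yaw of long axis vs +y -4.6 zmax 47.5 720
clamp c [ 432.3 -413.9] size [63.4 48.6] yaw of long axis vs +y -16.6 zmax 31.4 484
tape c [ 544.1 -396.3] size [71.  34.4] yaw of long axis vs +y 22.7 zmax 66.0 836
tapetop c [ 544.  -395.1] size [67.6 34.7] yaw of long axis vs +y 20.3 zmax 66.4 500
offcut c [ 320.3 -288.5] size [96.3 63.8] yaw of long axis vs +y 18.3 zmax 21.3 917
side
sanding c [430.9 113. ] size [118.9  59.7] yaw of long axis vs +y -2.6 zmax 34.7 1061
plane c [ 432.5 -240.3] size [141.3  50.7] yaw of long axis vs +y -4.4 zmax 47.1 363
clamp c [ 431.8 -417. ] size [82.  49.6] yaw of long axis vs +y -16.2 zmax 30.3 181
tape c [ 547. -390.] size [73.1 36.1] yaw of long axis vs +y 25.1 zmax 65.1 317
tapetop c [ 545.1 -386.6] size [61.3 35.3] yaw of long axis vs +y 25.4 zmax 65.6 170
offcut c [ 321.4 -285.3] size [100.1  62.9] yaw of long axis vs +y 18.8 zmax 20.8 377
wrist
sanding c [431.2 111.4] size [118.1  60.8] yaw of long axis vs +y -2.6 zmax 36.2 5696
rail x0.2 [-0.553 -0.528  0.134  0.183]
rail x0.3 [-0.676 -0.528  0.105  0.225]
rail x0.4 [-0.553 -0.528  0.136  0.183]
rail x0.5 [-0.553 -0.529  0.135  0.184]
rail x0.6 [-0.553 -0.529  0.135  0.184]
rail x0.7 [-0.566 -0.515  0.1    0.198]
```

Request:
apply_moves(
  steps=[
    [0, 0, 0.045, 111, -194, 120, 1],
    [0, 0, 0.045, 111, -194, 120, 1],
    [0, 0, 0.045, 111, -194, 120, 1],
    [0, 0, 0.045, 111, -194, 120, 1],
    [0, 0, 0.045, 111, -194, 120, 1],
    [0, 0, 0.045, 111, -194, 120, 1],
    [0, 0, 0.045, 111, -194, 120, 1],
    [0, 0, 0.045, 111, -194, 120, 1],
    [0, 0, 0.045, 111, -194, 150, 1],
    [0, 0, 0.045, 111, -194, 150, 1],
    [0, 0, 0.045, 111, -194, 150, 1],
  ],
  force=15,
)

```text
time: 1.07
ee_pos: [0.4312, 0.1102, 0.0725]
eef_rot: [0.723, 0.691, -0.001, -0.0]
ft_force: [0.2, 0.0, 0.0]
width: 0.0871
grip_force: 0.0
```

Request:
apply_moves(
  steps=[
    [0, 0, 0, 1, 0, 35, 1],
    [0, 0, 0, 1, 0, 55, 1],
    [0, 0, 0, 1, 0, 66, 1],
    [0, 0, 0, 1, 0, 66, 1],
    [0, 0, 0, 1, 0, 66, -1],
    [0, 0, 0, 1, 0, 66, -1],
    [0, 0, 0, 1, 0, 66, -1],
    [0, 0, 0, 1, 0, 66, -1],
    [0, 0, 0, 1, 0, 66, -1],
    [0, 0, 0, 1, 0, 66, -1],
  ],
  force=15,
)

```text
time: 1.9
ee_pos: [0.4316, 0.1121, 0.0072]
eef_rot: [0.723, 0.691, 0.0, 0.0]
ft_force: [-1.0, -0.4, 5.6]
width: 0.0598
grip_force: 15.0
```

Request:
apply_moves(
  steps=[
    [0, 0, 0, 0, 0, -15, -1],
    [0, 0, 0, 0, 0, -50, -1],
    [0, 0, -0.073, -276, 141, -150, -1],
    [0, 0, -0.073, -276, 141, -150, -1],
    [0, 0, -0.073, -276, 141, -150, -1],
    [0, 0, -0.073, -276, 141, -150, -1],
    [0, 0, -0.073, -276, 141, -150, -1],
    [0, 0, -0.073, -276, 141, -150, -1],
    [0, 0, -0.073, -276, 141, -150, -1],
    [0, 0, -0.073, -276, 141, -150, -1],
    [0, 0, -0.073, -276, 141, -150, -1],
    [0, 0, -0.073, -276, 141, -150, -1],
    [0, 0, -0.073, -276, 141, -150, -1],
    [0, 0, -0.073, -276, 141, -150, -1],
  ],
)

```text
time: 3.07
ee_pos: [0.559, -0.1684, 0.156]
eef_rot: [0.696, 0.718, -0.0, -0.001]
ft_force: [0.2, -0.0, -1.3]
width: 0.0604
grip_force: 15.0
```

```bash
cat >> h.py <<'E'
trg={'plane_t':(.5,.62,.0,.23),'tape_t':(.5,.62,-.14,.01),'sand_t':(.5,.62,-.33,-.15),'block_t':(.38,.49,-.14,.0)}
def look(tag):
    c=r.camera('wrist');P=cloud(c);np.savez(tag+'.npz',P=P,**c)
    cv2.imwrite(f'pics/{tag}.png',c['pixels'][...,::-1]); p=c['pixels'].astype(int);sp=p.max(-1)-p.min(-1)
    for k,a in trg.items():
        m=seg(P,*a,-.01,.02,sp<28)
        if m is not None and m.sum()>300: box(P[m],k+' felt')
        w=seg(P,*a,.0085,.018)   # wall tops
        if w is not None and w.sum()>300: box(P[w],k+' wall')
    for k,a in reg.items():
        m=seg(P,*a)
        if m is not None and m.sum()>300: box(P[m],k)
    s=r.read_state();print(np.round(s['ee_pos']*1000,1),'t',s['time'],'yaw',np.round(np.degrees(2*np.arctan2(s['eef_rot'][1],s['eef_rot'][0]))-90,2))
E
python3 -c "from h import *;look('w1')"
```

```text
tape_t felt c [553.2 -62.6] size [110.9  49.4] yaw of long axis vs +y 4.2 zmax 6.5 5353
tape_t wall c [549.8 -25.5] size [59.8 45.9] yaw of long axis vs +y -86.1 zmax 14.0 753
block_t felt c [433.5 -71.6] size [86.9 63.1] yaw of long axis vs +y 5.8 zmax 6.6 5086
block_t wall c [429.4 -40.2] size [72.4 33.7] yaw of long axis vs +y -84.2 zmax 13.9 748
plane c [ 434.9 -206.3] size [73.7 50.7] yaw of long axis vs +y -4.5 zmax 49.8 1858
[ 559.1 -168.4  156.1] t 3.1167 yaw 1.72
```

View pics/w1.png

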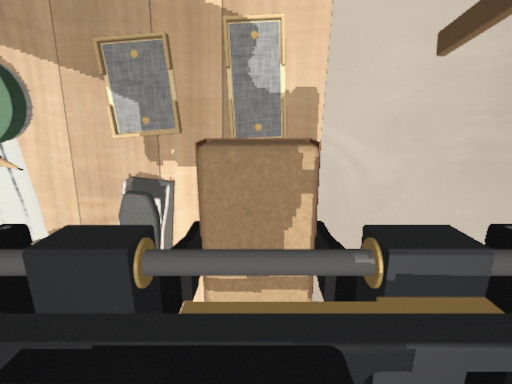

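Request:
apply_moves(
  steps=[
    [0, 0, 0, -76, -2, 0, -1],
    [0, 0, 0, -76, -2, 0, -1],
    [0, 0, 0, -76, -2, 40, -1],
    [0, 0, 0, -76, -2, 80, -1],
    [0, 0, 0, -76, -2, 110, -1],
    [0, 0, 0, -76, -2, 125, -1],
    [0, 0, 0, -76, -2, 134, -1],
    [0, 0, 0, -76, -2, 139, -1],
    [0, 0, 0, -76, -2, 141, -1],
    [0, 0, 0, -76, -2, 142, -1],
  ],
)

```text
time: 3.95
ee_pos: [0.5604, -0.246, 0.0155]
eef_rot: [0.697, 0.717, 0.0, 0.001]
ft_force: [-0.4, 0.4, -0.7]
width: 0.0601
grip_force: 15.0
```

Request:
apply_moves(
  steps=[
    [0, 0, 0, 0.5, -0.5, 2, -1],
    [0, 0, 0, 0.5, -0.5, 3.5, -1],
    [0, 0, 0, 0.5, -0.5, 4, -1],
    [0, 0, 0, 0.5, -0.5, 4, -1],
  ],
)

```text
time: 4.28
ee_pos: [0.5596, -0.2457, 0.0113]
eef_rot: [0.697, 0.717, 0.0, 0.0]
ft_force: [-0.3, 1.0, 3.4]
width: 0.0601
grip_force: 15.0
```

Request:
apply_moves(
  steps=[
    [0, 0, 0, 0, 0, 0, 1],
    [0, 0, 0, 0, 0, 0, 1],
    [0, 0, 0, 0, 0, 0, 1],
    [0, 0, 0, 0, 0, -15, 1],
    [0, 0, 0, 0, 0, -45, 1],
    [0, 0, 0, 0, 0, -85, 1],
    [0, 0, 0, -111, -83, -210, 1],
    [0, 0, 0, -111, -83, -210, 1],
    [0, 0, 0, -111, -83, -210, 1],
    [0, 0, 0, -111, -83, -210, 1],
    [0, 0, 0, -111, -83, -210, 1],
    [0, 0, 0, -111, -83, -210, 1],
    [0, 0, 0, -111, -83, -210, 1],
    [0, 0, 0, -111, -83, -210, 1],
  ],
)

```text
time: 5.45
ee_pos: [0.4797, -0.3575, 0.2194]
eef_rot: [0.697, 0.717, 0.0, -0.001]
ft_force: [0.9, -0.1, -0.4]
width: 0.0867
grip_force: 0.0
```

```bash
python3 - <<'E'
from h import *
look('w2')
P=np.load('w2.npz')['P']
m=seg(P,.5,.62,-.33,-.15,.03)
box(P[m],'sanding placed')
m=seg(P,.37,.5,-.48,-.36,.024); box(P[m],'clamp')
E
```

```text
sand_t felt c [ 557.9 -244.1] size [130.2  76.3] yaw of long axis vs +y 1.3 zmax 10.2 830
sand_t wall c [ 556.6 -201.6] size [87.1 55.8] yaw of long axis vs +y -88.6 zmax 13.8 704
plane c [ 431.4 -246.3] size [151.8  50.4] yaw of long axis vs +y -4.5 zmax 49.2 4376
clamp c [ 431.  -420.1] size [74.9 47.9] yaw of long axis vs +y -17.2 zmax 32.3 1973
tape c [ 551.3 -408.2] size [100.   35.4] yaw of long axis vs +y 22.0 zmax 67.6 1792
tapetop c [ 545.6 -394.1] size [68.9 35.4] yaw of long axis vs +y 22.0 zmax 67.7 1475
offcut c [ 321.4 -288.3] size [95.4 63. ] yaw of long axis vs +y 18.9 zmax 22.3 4168
[ 479.8 -357.1  219.1] t 5.5 yaw 1.73
sanding placed c [ 558.3 -246.1] size [117.8  63.2] yaw of long axis vs +y 1.6 zmax 40.0 6001
clamp c [ 431.  -420.1] size [74.9 47.9] yaw of long axis vs +y -17.2 zmax 32.3 1973
```

View pics/w2.png

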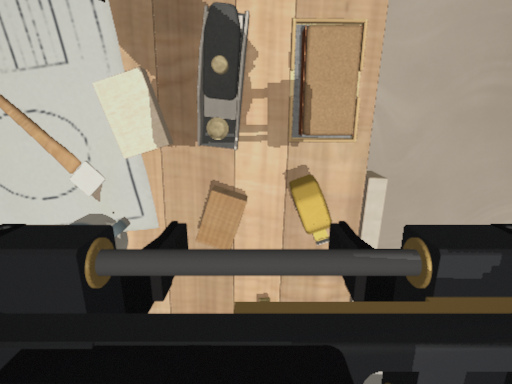

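```bash
python3 - <<'E'
from h import *
Q=[]
for n in ['w2','scene','side']:
    P=np.load(n+'.npz')['P'].reshape(-1,3);Q.append(P[(P[:,2]>.055)&(P[:,2]<.2)])
Q=np.concatenate(Q)
for nm,c,y,ids in [('clamp',(.431,-.420),-17.2,0),('tape',(.545,-.395),22,0),('plane',(.4315,-.246),-4.5,0)]:
    a=np.radians(y); d=Q[:,:2]-c
    u=d[:,0]*np.cos(a)+d[:,1]*np.sin(a); v=-d[:,0]*np.sin(a)+d[:,1]*np.cos(a)
    m=(abs(u)<.115)&(abs(v)<.06)
    print(nm,m.sum(),np.round(Q[m].min(0),3) if m.any() else '',np.round(Q[m].max(0),3) if m.any() else '')
q=Q[(Q[:,0]>.2)&(Q[:,0]<.38)&(Q[:,1]<-.35)&(Q[:,1]>-.5)]; print('mug',q.min(0),q.max(0))
E
```

```text
clamp 731 [ 0.309 -0.429  0.055] [ 0.558 -0.387  0.079]
tape 1633 [ 0.52  -0.421  0.055] [ 0.566 -0.36   0.069]
plane 0  
mug [ 0.21639616 -0.49894787  0.05500169] [ 0.31623404 -0.41209013  0.0927937 ]
```

Request:
apply_moves(
  steps=[
    [0, 0, -0.354, -40, 65, 40, 1],
    [0, 0, -0.354, -40, 65, 100, 1],
    [0, 0, -0.354, -40, 65, 125, 1],
    [0, 0, -0.354, -40, 65, 125, 1],
    [0, 0, -0.354, -40, 65, 125, 1],
    [0, 0, -0.354, -40, 65, 125, 1],
    [0, 0, -0.354, -40, 65, 125, 1],
  ],
  force=20,
)

```text
time: 6.08
ee_pos: [0.5461, -0.3966, 0.097]
eef_rot: [0.56, 0.829, 0.0, 0.001]
ft_force: [0.1, -0.4, 1.0]
width: 0.0873
grip_force: 0.0
```

```bash
python3 -c "from h import *;look('w3')"
```

```text
sand_t felt c [ 559.  -270.9] size [77.2 76.8] yaw of long axis vs +y 1.2 zmax 13.5 1563
sand_t wall c [ 559.1 -287. ] size [87.2 55.8] yaw of long axis vs +y -88.8 zmax 13.8 1259
plane c [ 427.9 -301.3] size [26.5 26. ] yaw of long axis vs +y -60.9 zmax 34.6 1217
clamp c [ 431.3 -420.2] size [75.6 48.3] yaw of long axis vs +y -17.2 zmax 32.1 5342
tape c [ 550.  -402.9] size [88.7 35.4] yaw of long axis vs +y 22.2 zmax 67.5 3947
tapetop c [ 546.2 -393.6] size [68.6 35.4] yaw of long axis vs +y 22.2 zmax 67.6 3679
offcut c [ 336.6 -322.5] size [57.6 20.9] yaw of long axis vs +y -70.9 zmax 22.2 2173
[ 546.3 -397.1   97.9] t 6.1333 yaw 21.89
```

Well aligned. Descend to TCP z=16 mm and grip.

Request:
apply_moves(
  steps=[
    [0, 0, -0.005, 1, 0, 35, 1],
    [0, 0, -0.005, 1, 0, 65, 1],
    [0, 0, -0.005, 1, 0, 82, 1],
    [0, 0, -0.005, 1, 0, 82, 1],
    [0, 0, -0.005, 1, 0, 82, -1],
    [0, 0, -0.005, 1, 0, 82, -1],
    [0, 0, -0.005, 1, 0, 82, -1],
    [0, 0, -0.005, 1, 0, 82, -1],
    [0, 0, -0.005, 1, 0, 82, -1],
    [0, 0, -0.005, 1, 0, 82, -1],
    [0, 0, -0.005, 1, 0, 82, -1],
    [0, 0, -0.005, 1, 0, 82, -1],
  ],
  force=20,
)

```text
time: 7.13
ee_pos: [0.5451, -0.3961, 0.0137]
eef_rot: [0.558, 0.83, 0.0, 0.0]
ft_force: [1.9, 0.2, 0.6]
width: 0.0416
grip_force: 0.8
```

Request:
apply_moves(
  steps=[
    [0, 0, 0, 0, 0, -2, -1],
    [0, 0, 0, 0, 0, -2, -1],
    [0, 0, 0, 0, 0, -2, -1],
  ],
)

```text
time: 7.38
ee_pos: [0.5449, -0.3961, 0.0155]
eef_rot: [0.558, 0.83, 0.0, -0.0]
ft_force: [-0.3, -0.6, -1.1]
width: 0.0339
grip_force: 19.9
```

Request:
apply_moves(
  steps=[
    [0, 0, 0, 0, 0, -10, -1],
    [0, 0, 0, 0, 0, -40, -1],
    [0, 0, 0, 0, 0, -75, -1],
    [0, 0, 0.316, 317, 138, -95, -1],
    [0, 0, 0.316, 317, 138, -95, -1],
    [0, 0, 0.316, 317, 138, -95, -1],
    [0, 0, 0.316, 317, 138, -95, -1],
    [0, 0, 0.316, 317, 138, -95, -1],
    [0, 0, 0.316, 317, 138, -95, -1],
    [0, 0, 0.316, 317, 138, -95, -1],
    [0, 0, 0.316, 317, 138, -95, -1],
    [0, 0, 0.316, 317, 138, -95, -1],
    [0, 0, 0.316, 317, 138, -95, -1],
    [0, 0, 0.316, 317, 138, -95, -1],
    [0, 0, 0.316, 317, 138, -95, -1],
    [0, 0, 0.316, 317, 138, -95, -1],
  ],
)

```text
time: 8.72
ee_pos: [0.553, -0.0521, 0.1107]
eef_rot: [0.682, 0.731, -0.0, 0.0]
ft_force: [-0.8, 0.2, -2.9]
width: 0.0338
grip_force: 19.9
```

```bash
python3 - <<'E'
from h import *
look('w4')
for n in ['scene','side']:
    c=r.camera(n);P=cloud(c);p=c['pixels'].astype(int)
    m=(p[...,0]-p[...,2]>90)&(p[...,1]>100)&(P[...,2]>.08)&(P[...,2]<.2)&(abs(P[...,1]+.06)<.1)&(abs(P[...,0]-.55)<.1)
    if m.sum()>30: print(n); box(P[m],'tape held'); print(np.percentile(P[m][:,2],[1,99]))
    cv2.imwrite(f'pics/{n}4.png',c['pixels'][...,::-1])
E
```

```text
plane_t felt c [558.4  72.3] size [86.3 63.5] yaw of long axis vs +y -0.8 zmax 6.4 7760
plane_t wall c [557.8  61.1] size [75.3 74.1] yaw of long axis vs +y -0.7 zmax 13.8 1342
tape_t felt c [550.4 -24.1] size [49.1 32.6] yaw of long axis vs +y -86.9 zmax 6.5 1600
tape_t wall c [550.1 -25.4] size [60.  45.2] yaw of long axis vs +y -85.9 zmax 13.9 706
block_t felt c [432.3 -61.1] size [66.3 63.6] yaw of long axis vs +y 5.5 zmax 6.5 3983
block_t wall c [429.4 -40.1] size [72.9 33.5] yaw of long axis vs +y -83.7 zmax 13.9 734
[553.  -52.  110.6] t 8.7667 yaw 3.94
scene
tape held c [552.8 -80. ] size [46.3 31.6] yaw of long axis vs +y 16.3 zmax 161.0 175
[0.09936053 0.16196054]
side
tape held c [551.8 -36.5] size [45.5 29.6] yaw of long axis vs +y 5.2 zmax 160.8 210
[0.12698493 0.16149395]
```

View pics/w4.png

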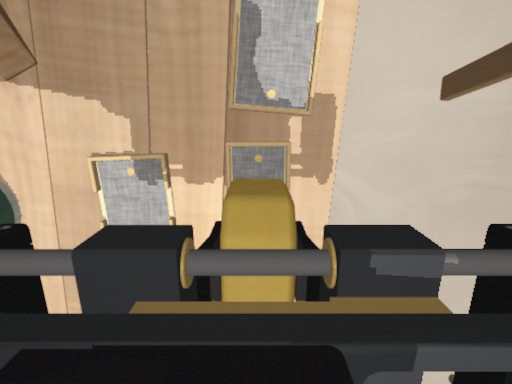

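Request:
apply_moves(
  steps=[
    [0, 0, 0, 2, -0.5, 30, -1],
    [0, 0, 0, 2, -0.5, 60, -1],
    [0, 0, 0, 2, -0.5, 76, -1],
    [0, 0, 0, 2, -0.5, 83, -1],
    [0, 0, 0, 2, -0.5, 87, -1],
    [0, 0, 0, 2, -0.5, 89, -1],
    [0, 0, 0, 2, -0.5, 90, -1],
    [0, 0, 0, 2, -0.5, 91, -1],
    [0, 0, 0, 2, -0.5, 91, -1],
  ],
)

```text
time: 9.62
ee_pos: [0.5531, -0.0485, 0.0204]
eef_rot: [0.682, 0.732, 0.001, 0.001]
ft_force: [0.4, 0.2, -1.6]
width: 0.0341
grip_force: 19.9
```

Request:
apply_moves(
  steps=[
    [0, 0, 0, -1, -0.5, 1, -1],
    [0, 0, 0, -1, -0.5, 1.5, -1],
    [0, 0, 0, -1, -0.5, 1.5, -1],
  ],
)

```text
time: 9.87
ee_pos: [0.5528, -0.0494, 0.0193]
eef_rot: [0.682, 0.732, 0.001, 0.0]
ft_force: [-2.0, 1.8, 6.6]
width: 0.034
grip_force: 19.9
```

Request:
apply_moves(
  steps=[
    [0, 0, 0, 0, 0, 0, 1],
    [0, 0, 0, 0, 0, 0, 1],
    [0, 0, 0, 0, 0, 0, 1],
    [0, 0, 0, 0, 0, -10, 1],
    [0, 0, 0, 0, 0, -45, 1],
    [0, 0, 0, 0, 0, -85, 1],
    [0, 0, 0, -108, -40, -200, 1],
    [0, 0, 0, -108, -40, -200, 1],
    [0, 0, 0, -108, -40, -200, 1],
    [0, 0, 0, -108, -40, -200, 1],
    [0, 0, 0, -108, -40, -200, 1],
    [0, 0, 0, -108, -40, -200, 1],
  ],
)

```text
time: 10.87
ee_pos: [0.5201, -0.162, 0.2205]
eef_rot: [0.683, 0.731, 0.001, 0.002]
ft_force: [0.8, 1.7, 0.0]
width: 0.0867
grip_force: 0.0
```

```bash
python3 - <<'E'
from h import *
look('w5')
P=np.load('w5.npz')['P']
m=seg(P,.5,.62,-.14,.01,.016); box(P[m],'tape placed')
m=seg(P,.5,.62,-.14,.01,.04); box(P[m],'tape placed top')
E
```

```text
plane_t felt c [558.2  35.8] size [63.  15.2] yaw of long axis vs +y -86.6 zmax 6.5 643
plane_t wall c [557.   32.3] size [74.1 20.5] yaw of long axis vs +y -89.1 zmax 14.0 403
tape_t felt c [553.3 -63.2] size [110.3  49.1] yaw of long axis vs +y 4.6 zmax 6.7 1049
tape_t wall c [ 555.2 -101.6] size [60.  44.7] yaw of long axis vs +y -86.1 zmax 13.8 408
sand_t felt c [ 558.1 -226.5] size [97.1 76.7] yaw of long axis vs +y 1.2 zmax 7.1 647
sand_t wall c [ 556.8 -201.1] size [86.9 55.1] yaw of long axis vs +y -89.3 zmax 14.0 444
block_t felt c [433.3 -71.6] size [86.3 62.3] yaw of long axis vs +y 6.3 zmax 6.7 3444
block_t wall c [429.2 -40.3] size [72.  33.9] yaw of long axis vs +y -84.1 zmax 14.0 452
plane c [ 433.7 -218.9] size [97.3 50.5] yaw of long axis vs +y -4.5 zmax 49.4 2069
offcut c [ 320.5 -264.4] size [50.3 49.9] yaw of long axis vs +y 18.9 zmax 22.4 531
[ 519.9 -160.1  218.8] t 10.9167 yaw 4.02
tape placed c [549.  -49.4] size [70.6 35. ] yaw of long axis vs +y 4.4 zmax 71.6 2339
tape placed top c [548.9 -48.9] size [69.6 35. ] yaw of long axis vs +y 4.4 zmax 71.6 2289
```

View pics/w5.png

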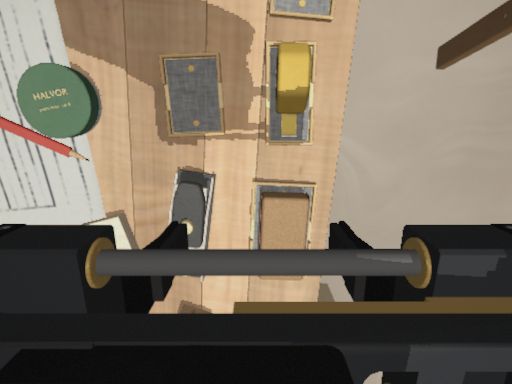

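Request:
apply_moves(
  steps=[
    [0, 0, 0.37, -253, -107, 60, 1],
    [0, 0, 0.37, -253, -107, 60, 1],
    [0, 0, 0.37, -253, -107, 60, 1],
    [0, 0, 0.37, -253, -107, 60, 1],
    [0, 0, 0.37, -253, -107, 60, 1],
    [0, 0, 0.37, -253, -107, 60, 1],
    [0, 0, 0.37, -253, -107, 60, 1],
    [0, 0, 0.37, -253, -107, 60, 1],
    [0, 0, 0.37, -253, -107, 100, 1],
    [0, 0, 0.37, -253, -107, 139, 1],
    [0, 0, 0.37, -253, -107, 139, 1],
    [0, 0, 0.37, -253, -107, 139, 1],
    [0, 0, 0.37, -253, -107, 139, 1],
  ],
  force=12,
)

```text
time: 12.0
ee_pos: [0.4321, -0.4197, 0.0805]
eef_rot: [0.804, 0.594, 0.0, 0.0]
ft_force: [0.2, 0.3, 0.7]
width: 0.087
grip_force: 0.0
```

Request:
apply_moves(
  steps=[
    [0, 0, 0, 0, -1, 35, 1],
    [0, 0, 0, 0, -1, 60, 1],
    [0, 0, 0, 0, -1, 73, 1],
    [0, 0, 0, 0, -1, 76, 1],
    [0, 0, 0, 0, -1, 76, 1],
    [0, 0, 0, 0, -1, 76, -1],
    [0, 0, 0, 0, -1, 76, -1],
    [0, 0, 0, 0, -1, 76, -1],
    [0, 0, 0, 0, -1, 76, -1],
    [0, 0, 0, 0, -1, 76, -1],
    [0, 0, 0, 0, -1, 76, -1],
    [0, 0, 0, 0, -1, 76, -1],
    [0, 0, 0, 0, -1, 76, -1],
    [0, 0, 0, 0, -1, 76, -1],
    [0, 0, 0, 0, -1, 76, -1],
  ],
  force=12,
)

```text
time: 13.25
ee_pos: [0.4302, -0.4198, 0.0032]
eef_rot: [0.805, 0.594, 0.0, 0.0]
ft_force: [0.3, 0.7, 1.7]
width: 0.0481
grip_force: 12.0
```

Request:
apply_moves(
  steps=[
    [0, 0, 0, 0, 0, -10, -1],
    [0, 0, 0, 0, 0, -40, -1],
    [0, 0, 0, 0, 0, -75, -1],
    [0, 0, -0.401, 334, -99, -107, -1],
    [0, 0, -0.401, 334, -99, -107, -1],
    [0, 0, -0.401, 334, -99, -107, -1],
    [0, 0, -0.401, 334, -99, -107, -1],
    [0, 0, -0.401, 334, -99, -107, -1],
    [0, 0, -0.401, 334, -99, -107, -1],
    [0, 0, -0.401, 334, -99, -107, -1],
    [0, 0, -0.401, 334, -99, -107, -1],
    [0, 0, -0.401, 334, -99, -107, -1],
    [0, 0, -0.401, 334, -99, -107, -1],
    [0, 0, -0.401, 334, -99, -107, -1],
    [0, 0, -0.401, 334, -99, -107, -1],
    [0, 0, -0.401, 334, -99, -107, -1],
  ],
)

```text
time: 14.58
ee_pos: [0.4337, -0.0727, 0.1101]
eef_rot: [0.671, 0.742, -0.0, 0.0]
ft_force: [0.5, -0.4, -0.4]
width: 0.048
grip_force: 12.0
```

Request:
apply_moves(
  steps=[
    [0, 0, 0, 1, -2, 35, -1],
    [0, 0, 0, 1, -2, 70, -1],
    [0, 0, 0, 1, -2, 88, -1],
    [0, 0, 0, 1, -2, 95, -1],
    [0, 0, 0, 1, -2, 99, -1],
    [0, 0, 0, 1, -2, 101, -1],
    [0, 0, 0, 1, -2, 102, -1],
    [0, 0, 0, 1, -2, 102.5, -1],
    [0, 0, 0, 1, -2, 102.5, -1],
  ],
)

```text
time: 15.33
ee_pos: [0.4325, -0.0708, 0.0084]
eef_rot: [0.67, 0.742, 0.001, 0.001]
ft_force: [-0.4, -0.3, 0.5]
width: 0.0476
grip_force: 12.0
```

Request:
apply_moves(
  steps=[
    [0, 0, 0, 0, 0, 0.7, -1],
    [0, 0, 0, 0, 0, 1, -1],
    [0, 0, 0, 0, 0, 1, -1],
  ],
)

```text
time: 15.58
ee_pos: [0.4322, -0.0706, 0.007]
eef_rot: [0.67, 0.742, 0.0, 0.0]
ft_force: [-1.2, 0.6, 4.3]
width: 0.0481
grip_force: 12.0
```

Request:
apply_moves(
  steps=[
    [0, 0, 0, 0, 0, 0, 1],
    [0, 0, 0, 0, 0, 0, 1],
    [0, 0, 0, 0, 0, 0, 1],
    [0, 0, 0, 0, 0, -15, 1],
    [0, 0, 0, 0, 0, -45, 1],
    [0, 0, 0, 0, 0, -85, 1],
    [0, 0, 0.179, -199, -20, -210, 1],
    [0, 0, 0.179, -199, -20, -210, 1],
    [0, 0, 0.179, -199, -20, -210, 1],
    [0, 0, 0.179, -199, -20, -210, 1],
    [0, 0, 0.179, -199, -20, -210, 1],
    [0, 0, 0.179, -199, -20, -210, 1],
    [0, 0, 0.179, -199, -20, -210, 1],
    [0, 0, 0.179, -199, -20, -210, 1],
  ],
  force=40,
)

```text
time: 16.75
ee_pos: [0.4321, -0.2719, 0.2169]
eef_rot: [0.735, 0.678, 0.0, 0.0]
ft_force: [-0.2, 2.1, 0.1]
width: 0.0869
grip_force: 0.0
```

```bash
python3 - <<'E'
from h import *
look('w6')
P=np.load('w6.npz')['P']
m=seg(P,.38,.49,-.14,.0,.022); box(P[m],'clamp placed')
E
```

```text
tape_t felt c [556.  -97.2] size [49.  40.8] yaw of long axis vs +y -86.0 zmax 10.5 987
tape_t wall c [ 554.9 -101.2] size [60.4 45.6] yaw of long axis vs +y -86.1 zmax 14.0 535
sand_t felt c [ 558.3 -244.4] size [131.4  76.6] yaw of long axis vs +y 0.7 zmax 8.0 911
sand_t wall c [ 556.5 -201.2] size [87.4 54.8] yaw of long axis vs +y -88.6 zmax 13.9 547
block_t felt c [434.9 -89.8] size [61.6 48.9] yaw of long axis vs +y -83.8 zmax 6.8 621
block_t wall c [ 435.9 -104.2] size [72.2 33.3] yaw of long axis vs +y -84.2 zmax 14.2 479
plane c [ 431.6 -244.5] size [151.1  50.1] yaw of long axis vs +y -4.5 zmax 49.3 3442
offcut c [ 321.3 -288. ] size [95.  62.3] yaw of long axis vs +y 18.4 zmax 22.3 3264
[ 432.  -270.3  216.1] t 16.8 yaw -4.44
clamp placed c [433.2 -92.6] size [48.  32.2] yaw of long axis vs +y -84.5 zmax 36.0 1447
```

View pics/w6.png

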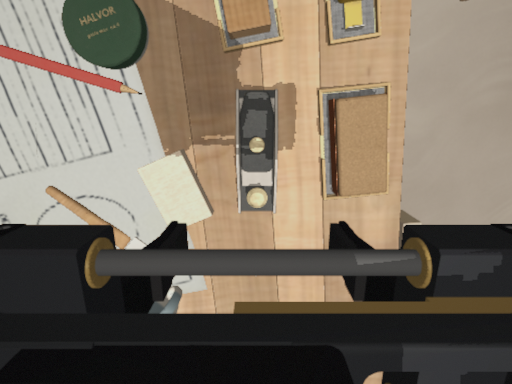

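```bash
python3 - <<'E'
from h import *
for n in ['w2','w6','scene','side']:
    P=np.load(n+'.npz')['P']
    for z in (.005,.03):
        m=seg(P,.37,.495,-.35,-.14,z); box(P[m],n+' z>%g'%z)
E
```

```text
w2 z>0.005 c [ 431.3 -247.6] size [157.9  50.4] yaw of long axis vs +y -4.5 zmax 48.9 6304
w2 z>0.03 c [ 432.8 -228.7] size [110.2  50.4] yaw of long axis vs +y -4.6 zmax 49.3 3845
w6 z>0.005 c [ 431.3 -247.7] size [158.   50.1] yaw of long axis vs +y -4.5 zmax 49.0 4998
w6 z>0.03 c [ 432.9 -228.3] size [110.8  50.1] yaw of long axis vs +y -4.6 zmax 49.4 3050
scene z>0.005 c [ 430.8 -248.1] size [159.  51.] yaw of long axis vs +y -4.5 zmax 47.0 1239
scene z>0.03 c [ 432.4 -227.2] size [104.3  50.5] yaw of long axis vs +y -3.9 zmax 47.9 544
side z>0.005 c [ 432.2 -242.9] size [158.4  51. ] yaw of long axis vs +y -4.5 zmax 46.4 547
side z>0.03 c [ 433.9 -221.5] size [103.7  50.6] yaw of long axis vs +y -4.3 zmax 47.6 256
```

Request:
apply_moves(
  steps=[
    [0, 0, 0, 23, -2.5, 40, 1],
    [0, 0, 0, 23, -2.5, 80, 1],
    [0, 0, 0, 23, -2.5, 120, 1],
    [0, 0, 0, 23, -2.5, 150, 1],
    [0, 0, 0, 23, -2.5, 180, 1],
    [0, 0, 0, 23, -2.5, 200, 1],
    [0, 0, 0, 23, -2.5, 207, 1],
    [0, 0, 0, 23, -2.5, 208, 1],
    [0, 0, 0, 23, -2.5, 208, 1],
  ],
  force=40,
)

```text
time: 17.55
ee_pos: [0.4316, -0.2468, 0.0088]
eef_rot: [0.733, 0.68, 0.0, -0.0]
ft_force: [0.4, -0.2, 0.5]
width: 0.0871
grip_force: 0.0
```

Request:
apply_moves(
  steps=[
    [0, 0, 0, 0, 0, 0, -1],
    [0, 0, 0, 0, 0, 0, -1],
    [0, 0, 0, 0, 0, 0, -1],
    [0, 0, 0, 0, 0, 0, -1],
    [0, 0, 0, 0, 0, 0, -1],
    [0, 0, 0, 0, 0, 0, -1],
    [0, 0, 0, 0, 0, 0, -1],
    [0, 0, 0, 0, 0, 0, -1],
    [0, 0, 0, 0, 0, 0, -1],
    [0, 0, 0, 0, 0, 0, -1],
  ],
  force=40,
)

```text
time: 18.38
ee_pos: [0.4317, -0.2476, 0.0087]
eef_rot: [0.734, 0.679, 0.0, 0.0]
ft_force: [1.0, 0.7, 3.1]
width: 0.0496
grip_force: 40.0
```

```bash
python3 - <<'E'
from h import *
for n in ['wrist','scene','side','w4']:
    d=np.load(n+'.npz');P=d['P'];p=d['pixels'].astype(int);sp=p.max(-1)-p.min(-1)
    a=(.5,.62,.0,.23)
    m=seg(P,*a,-.01,.02,sp<28); box(P[m],n+' felt')
    m=(P[...,0]>.5)&(P[...,0]<.615)&(P[...,1]>0)&(P[...,1]<.23)&(P[...,2]>.009)&(P[...,2]<.016)
    m=cv2.morphologyEx(m.astype(np.uint8),cv2.MORPH_OPEN,np.ones((1,1)))
    nn,l,s,_=cv2.connectedComponentsWithStats(m,connectivity=8)
    q=P[np.isin(l,[i for i in range(1,nn) if s[i,4]>15])]; box(q,n+' walls')
E
```

```text
wrist felt c [558.5 113.5] size [170.   64.7] yaw of long axis vs +y -0.4 zmax 6.6 7331
wrist walls c [558.2 112.3] size [177.3  74.3] yaw of long axis vs +y -0.7 zmax 13.9 1226
scene felt c [561. 121.] size [157.3  61. ] yaw of long axis vs +y -0.9 zmax 5.8 417
scene walls c [556.6 111.7] size [182.8  74.9] yaw of long axis vs +y -0.7 zmax 13.2 109
side felt c [559.4 110.5] size [163.6  62.5] yaw of long axis vs +y -0.8 zmax 5.3 1353
side walls c [558.5 114.7] size [182.8  74.5] yaw of long axis vs +y -0.8 zmax 13.0 262
w4 felt c [558.4  72.3] size [86.3 63.5] yaw of long axis vs +y -0.8 zmax 6.4 7760
w4 walls c [557.8  61.1] size [75.3 74.1] yaw of long axis vs +y -0.7 zmax 13.8 1332
```

Request:
apply_moves(
  steps=[
    [0, 0, 0, 0, 0, -8, -1],
    [0, 0, 0, 0, 0, -30, -1],
    [0, 0, 0, 0, 0, -65, -1],
    [0, 0, 0, 0, 0, -95, -1],
    [0, 0, -0.064, 370, 98.5, -110, -1],
    [0, 0, -0.064, 370, 98.5, -110, -1],
    [0, 0, -0.064, 370, 98.5, -110, -1],
    [0, 0, -0.064, 370, 98.5, -110, -1],
    [0, 0, -0.064, 370, 98.5, -110, -1],
    [0, 0, -0.064, 370, 98.5, -110, -1],
    [0, 0, -0.064, 370, 98.5, -110, -1],
    [0, 0, -0.064, 370, 98.5, -110, -1],
    [0, 0, -0.064, 370, 98.5, -110, -1],
    [0, 0, -0.064, 370, 98.5, -110, -1],
    [0, 0, -0.064, 370, 98.5, -110, -1],
    [0, 0, -0.064, 370, 98.5, -110, -1],
  ],
)

```text
time: 19.72
ee_pos: [0.5572, 0.1139, 0.1178]
eef_rot: [0.711, 0.703, -0.001, -0.0]
ft_force: [-0.7, -0.4, -6.1]
width: 0.0495
grip_force: 40.0
```

Request:
apply_moves(
  steps=[
    [0, 0, 0, 0, 0, 30, -1],
    [0, 0, 0, 0, 0, 65, -1],
    [0, 0, 0, 0, 0, 88, -1],
    [0, 0, 0, 0, 0, 94, -1],
    [0, 0, 0, 0, 0, 95, -1],
    [0, 0, 0, 0, 0, 95, -1],
  ],
)

```text
time: 20.22
ee_pos: [0.5585, 0.113, 0.0244]
eef_rot: [0.712, 0.702, 0.0, 0.0]
ft_force: [0.3, 0.8, -6.1]
width: 0.0497
grip_force: 40.0
```

Request:
apply_moves(
  steps=[
    [0, 0, 0, 0, 0, 4, -1],
    [0, 0, 0, 0, 0, 8, -1],
    [0, 0, 0, 0, 0, 10, -1],
    [0, 0, 0, 0, 0, 11, -1],
    [0, 0, 0, 0, 0, 11, -1],
  ],
)

```text
time: 20.63
ee_pos: [0.5583, 0.1139, 0.0128]
eef_rot: [0.712, 0.703, 0.0, 0.0]
ft_force: [0.5, -0.5, -5.6]
width: 0.0496
grip_force: 40.0
```

Request:
apply_moves(
  steps=[
    [0, 0, 0, 0, 0, 0.7, -1],
    [0, 0, 0, 0, 0, 1.2, -1],
    [0, 0, 0, 0, 0, 1.2, -1],
  ],
)

```text
time: 20.88
ee_pos: [0.5583, 0.1139, 0.0127]
eef_rot: [0.712, 0.702, 0.0, 0.0]
ft_force: [-5.1, -1.4, 8.0]
width: 0.0497
grip_force: 40.0
```

Landed. Release, rise and back off to look.

Request:
apply_moves(
  steps=[
    [0, 0, 0, 0, 0, 0, 1],
    [0, 0, 0, 0, 0, 0, 1],
    [0, 0, 0, 0, 0, 0, 1],
    [0, 0, 0, 0, 0, 0, 1],
    [0, 0, 0, 0, 0, -15, 1],
    [0, 0, 0, 0, 0, -45, 1],
    [0, 0, 0, 0, 0, -85, 1],
    [0, 0, 0, -120, -60, -220, 1],
    [0, 0, 0, -120, -60, -220, 1],
    [0, 0, 0, -120, -60, -220, 1],
    [0, 0, 0, -120, -60, -220, 1],
    [0, 0, 0, -120, -60, -220, 1],
    [0, 0, 0, -120, -60, -220, 1],
    [0, 0, 0, -120, -60, -220, 1],
  ],
)

```text
time: 22.05
ee_pos: [0.497, -0.0059, 0.2324]
eef_rot: [0.712, 0.702, 0.001, 0.001]
ft_force: [-0.9, 1.0, -0.4]
width: 0.0867
grip_force: 0.0
```

```bash
python3 - <<'E'
from h import *
look('w7')
P=np.load('w7.npz')['P']
for nm,a in {'plane placed':(.51,.61,.02,.22,.0165),'clamp placed':(.38,.49,-.14,.0,.022),'tape':(.5,.62,-.14,.01,.04)}.items():
    m=seg(P,*a); box(P[m],nm)
E
```

```text
plane_t felt c [558.8 113.5] size [169.6  64. ] yaw of long axis vs +y -0.9 zmax 19.1 1966
plane_t wall c [557.2  65.1] size [58.7 42.1] yaw of long axis vs +y -0.8 zmax 17.5 769
tape_t felt c [553.4 -62.7] size [112.2  50.1] yaw of long axis vs +y 4.0 zmax 12.8 767
tape_t wall c [549.8 -25.1] size [60.3 44.8] yaw of long axis vs +y -86.3 zmax 14.1 326
sand_t wall c [ 556.3 -192.1] size [86.9 40. ] yaw of long axis vs +y 89.7 zmax 14.0 315
block_t felt c [433.2 -71.5] size [87.7 62.9] yaw of long axis vs +y 5.9 zmax 6.9 484
block_t wall c [429.3 -40. ] size [71.8 33.4] yaw of long axis vs +y -83.5 zmax 13.9 304
[496.6  -4.9 231.1] t 22.1 yaw -0.74
plane placed c [557.1 113.7] size [156.9  50.5] yaw of long axis vs +y -0.8 zmax 52.7 5338
clamp placed c [431.  -70.7] size [75.7 48.5] yaw of long axis vs +y 5.7 zmax 36.2 1982
tape c [548.4 -47.9] size [69.8 34.6] yaw of long axis vs +y 2.3 zmax 71.7 1469
```

View pics/w7.png

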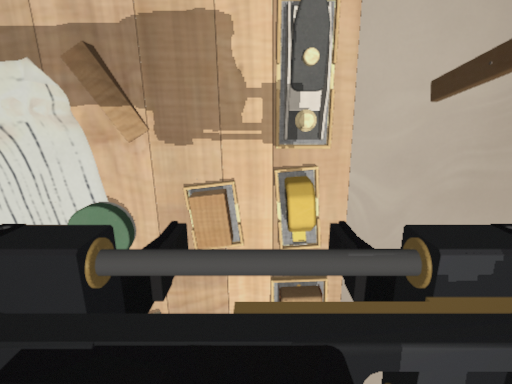

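Everything measures inside its tray: the plane near (310,80) in the picture, the tape at (300,205), the clamp block at (212,220) and the sanding block at (300,292).

```bash
python3 -c "from h import *;print(r.close_job())"
```

```text
the job is handed in; nothing more can be done
None
```

The job is handed in: the block plane, sanding block, tape measure and clamping block each lie in their matching tray, right side up and released, after about 22 s of robot time, and I left the pale offcut alone.

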